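# Find the part-used tin by feel and tip it into the counting scale

## Robot

A 6-joint arm with a two-finger parallel gripper is mounted at the origin on the work surface. World frame = base frame: x ahead of the robot, y to its left, z up, the work surface at z = 0. Lengths are in m, angles in rad, forces in N, time in s.
With the tool pointing down it reaches from about 0.425 to 0.95 m from the base axis. Payload 3.5 kg.
Tool frame: the origin (TCP) lies midway between the tips of the shut fingers; the grasp point (between the pads) lies 19 mm behind it; z points along the fingers, y is the direction in which the jaws open and shut (so a half turn about z gives the same grasp; the last joint's range is limited). The gripper opens to 85 mm and grips with 20 to 120 N. Pads are 22 mm wide; open, the fingers measure 114 mm over their backs; the gripper's body (76 mm by 85 mm) begins 54 mm behind the grasp point. The pads swing forward as they close: fully open they stand 13 mm farther back than shut.
Start: joints at [-1.411, 0.286, 1.577, -0, 1.279, -0.15], TCP at [0.206, -0.643, 0.231] pointing down, gripper open.
Joint ranges: [-2.77, 2.77], [-0.9, 2.22], [0.21, 2.48], [-1.53, 4.67], [0.24, 2.81], [-2.84, 2.84]. Speed limits (rad/s): [2.79, 2.79, 3.14, 3.14, 3.14, 3.14].

## Interface

Orientations are given as a unit quaternion [x, y, z, w].
In Python, from plant import * gives the robot as it stands.
- The arm moves only by the shell command python3 -m jog 'ROWS' [FORCE]. ROWS is a JSON object of lists of equal length, an entry for each row: "travel": the shift along the world's x, y, z in mm, a list of three; "dr": the turn, a rotation vector about the world's x, y, z in degrees, a list of three; "jaw": the closure in counts, from 0 (fully open) to 255 (shut). In form: {"travel": [[x, y, z], ...], "dr": [[wx, wy, wz], ...], "jaw": [jaw, ...]}. A call has 1 to 5 rows; each row shifts and turns the commanded pose from where the row before left it; what a row does not reach is not made up. A row lasts 1/12 s, in which the tool goes at most 41.7 mm and 7.16 degrees, less where a joint would pass 70% of its speed; a pose out of reach is approached as far as the arm can. A call is refused whole if a number of a shift passes 41.7 or a number of a turn 7.16, either way. A call with a gripper value outside its range is refused whole. The fingers move at their own pace and stop on an object; FORCE is the grip in N (left out, the last holds). Time passes only in rows, so rows that do not move let the fingers close. It gives the time, the measured TCP pose, the force and the opening at its end, in the units of the state.
- get_state(): the state, without advancing time (a new reading comes with each control period).
- read_camera(name): name is "scene" or "top" or "wrist"; returns the picture (480x640x3 uint8, red, green, blue); there is no depth.
- camera_info(name): a dict with "K" (3x3 intrinsics, pixels), "k1" (the pictures are not rectified: a ray, as slopes to the right and down, at radius r is drawn at 1 + k1 r^2 times it, then the intrinsics apply), "R" (3x3) and "t" (3): a world point X has camera coordinates R X + t; the wrist camera has in their place "mount" (4x4, takes a point from camera to tool coordinates, whose origin is the TCP and whose axes are the flange's). Camera axes: x right, y down, z forward; pixel columns grow to the right and rows downward; lengths in m; the calibration is good to about 2 mm. A picture is of the moment at which its call begins: read the wrist's pose just before it. camera_info takes no time and is no camera call.
- sign_off(): hands the job in, once; it reports no verdict.
The state is a dict: "time": time; "qpos": joint angles; "dq": joint speeds; "joint_efforts": joint torques, N m; "eef_pos": TCP position; "tcp_rot": TCP orientation; "contact_force": force on the tool from outside, world axes, zero at the start; "wrist_torque": the same for the moment, N m; "opening": opening from 0.0 (shut) to 1.0 (fully open).
Only numpy, scipy, OpenCV 4.12 (cv2) and the standard library are available. Lean on these libraries where they do the work, as an engineer would, in place of code of your own. Each camera call takes 0.05 s, during which the arm holds its last target. There are 200 camera calls.

## Task

One of these two look-alike tins of steel balls is full and the other is part-used: lift a tin clear of the mat and tilt it a little, holding it so for a moment, to feel from its weight and how that shifts which one it is (mouth end up is safe, nothing can run out). Tip all the balls of the part-used tin into the pan of the scale and stand the emptied tin upright in the free space in the grey tray without touching the things beside it. Leave the full tin, with all its balls, standing on the black mat, and leave everything else alone.

Things in the scene. Friction and masses are not known exactly. Their poses are not given: they have to be found in the camera images.
- tin_a_center (a point): one of two look-alike closed pocket tins, blue sides, bare metal lid, 88 long (x) x 57 wide (y) x 42 high (z) mm; this point is its centre, 21 mm above its underside. One tin is full with 6 steel balls (25.4 mm, 67 g each, one layer, next to no room to roll), the other holds 2; which is which changes and cannot be seen. Empty, a tin weighs 110 g (up to a fifth more or less)
- tin_b_center (a point): the other tin, the same in every way; centre point and axes alike
- tin_a_mouth (a point): the pour mouth, at the middle of its sill (44 mm to -x of the tin's centre, 15 mm below it): the whole -x end, 53 mm wide; a dark flap hangs there from a pin at the top, sticks out 5 mm and swings out by itself when the mouth dips. The sill is 4 mm high inside: balls at rest leave at about 45 degrees of dip (dip about 60), but balls that run at it from the back can hop it at 10; mouth up keeps them in
- tin_b_mouth (a point): the same point of the other tin
- tin_a: the tin of point tin_a_center; origin at the middle of its underside. The tins start side by side on the mat, 115 mm apart, x along the mat's x, mouths to -x
- tin_b: the tin of point tin_b_center; origin at the middle of its underside. Carry tins level or mouth slightly up: a quick jerk can throw balls over the sill
- mat: black rubber mat, 130 (x) x 190 (y) x 3 mm, fixed, origin at the middle of its underside; the tins start on it, their x along its x
- pan_floor (a point): centre of the inner floor of the scale's steel pan, about 75 mm above the table; the pan is open on top, 240 (x) x 220 (y) mm outside with 3 mm walls whose rim stands 39 mm above this point. The white scale's body below is 250 x 230 mm, with a console 50 mm high sticking out to 185 mm at -x; fixed
- pan (a joint): sinking of the scale's pan under load (m), 0 when empty, about 1.6 mm per ball (3.3 mm for two); sprung
- tray: grey tray, 180 (x) x 340 (y) mm, floor 4 mm thick, rim 18 mm high, walls 4 mm, fixed; origin at the middle of its underside. It has three places in a row along its y, at y = -105, 0 and +105 mm (x = 0); the label roll and the glue bottle stand on two of them, the third is free (only a paper slip lies there, flat)
- label_roll: roll of white labels standing on end in the tray, 62 mm across, 50 mm high; origin at the middle of its underside; not to be touched
- glue_bottle: white bottle, yellow band and red cap, standing in the tray, 52 mm across, 130 mm high; origin at the middle of its underside; not to be touched
- pen_pot: black pot of pens beyond the mat, 72 mm across, 150 mm high with the pens; origin at the middle of its underside; leave alone
- tape_roll: brown roll of packing tape lying flat beyond the mat, 100 mm across, 48 mm high; origin at the middle of its underside; leave alone
There are look-alikes about, which are no part of the job. What is shaped like the tin_a but orange or pink is not meant.

How it is judged:
By the outcome, as a careful person would: the job done as asked, in the order asked, and still so for the second after the job is handed in, with the robot touching nothing.
It also fails if it takes over 69 s, if anything falls off the work surface, if the arm or the gripper's body presses on something with over 40 N, if the wrist force passes 120 N, or if a joint passes its speed limit or range.

## Working session

There is one attempt and no reset: what is moved stays moved. The work goes in short steps, Python scripts to look and compute and a shell command to move; the robot and the scene stay as the last step left them, time stands still between calls to the robot, and variables do not carry over. Pictures are saved under pics/ and viewed, about 8 in all and at most 12, crops included, and the job is handed in when it is done.

```bash
ls; mkdir -p pics
cat > h.py <<'E'
from plant import *
import numpy as np, cv2
from scipy.spatial.transform import Rotation as Rn
def snap(name,f):
    im=read_camera(name); cv2.imwrite(f'pics/{f}.png',cv2.cvtColor(im,cv2.COLOR_RGB2BGR)); return im
def ray(name,uv,st=None):
    c=camera_info(name);K=np.array(c['K']);k=c['k1']
    d=np.linalg.inv(K)@[uv[0],uv[1],1]; p=d[:2]; q=p.copy()
    for _ in range(20): q=p/(1+k*(q@q))
    d=np.array([q[0],q[1],1])
    if 'mount' in c:
        M=np.array(c['mount']);R=Rn.from_quat(st['tcp_rot']).as_matrix()
        return R@M[:3,3]+np.array(st['eef_pos']), R@M[:3,:3]@d
    R=np.array(c['R']);t=np.array(c['t'])
    return -R.T@t, R.T@d
def pt(name,uv,z,st=None):
    o,d=ray(name,uv,st); return o+d*(z-o[2])/d[2]
def proj(name,X):
    c=camera_info(name);x=np.array(c['R'])@X+np.array(c['t']);p=x[:2]/x[2];p=p*(1+c['k1']*(p@p))
    return (np.array(c['K'])@[p[0],p[1],1])[:2]
E
python3 - <<'E'
from h import *
a=snap('top','top1');b=snap('scene','sc1')
print(get_state())
for n in('top','scene'):print(camera_info(n))
E
```

```text
pics
{'time': 0.1, 'qpos': array([-1.41099534e+00,  2.87099758e-01,  1.57804815e+00, -1.07161852e-05,
        1.27859735e+00, -1.50002811e-01]), 'dq': array([ 0.00037001, -0.00112391, -0.00254685, -0.00027374,  0.00109299,
        0.00023744]), 'joint_efforts': array([ 8.49088701e-04, -4.07296121e+01, -2.93699616e+01, -1.48774593e-04,
        3.40686951e-03,  2.64745717e-05]), 'eef_pos': array([ 0.20571572, -0.64225827,  0.23006087]), 'tcp_rot': array([ 9.88025860e-01,  1.54284612e-01, -1.04021247e-05, -1.07626355e-03]), 'contact_force': array([ 0.58745768, -0.59900805, -0.1723782 ]), 'wrist_torque': array([ 0.02073711, -0.02020796,  0.00341813]), 'opening': 1.0032779445757303}
{'K': array([[611.433136  ,   0.        , 317.29709574],
       [  0.        , 611.433136  , 243.24085555],
       [  0.        ,   0.        ,   1.        ]]), 'k1': -0.05168268551386673, 'R': array([[ 0.01412392, -0.99983068, -0.01179524],
       [-0.98481034, -0.01186813, -0.17322744],
       [ 0.17305812,  0.01406273, -0.98481121]]), 't': array([0.00287548, 0.52906389, 1.4780344 ])}
{'K': array([[575.94833129,   0.        , 328.02209302],
       [  0.        , 575.94833129, 236.85877152],
       [  0.        ,   0.        ,   1.        ]]), 'k1': -0.1066014545437291, 'R': array([[ 0.87101778,  0.49092786, -0.01782867],
       [ 0.25582568, -0.48427799, -0.83667679],
       [-0.41938198,  0.72419933, -0.54740669]]), 't': array([-0.45532033, -0.06700245,  1.75886551])}
```

View pics/top1.png

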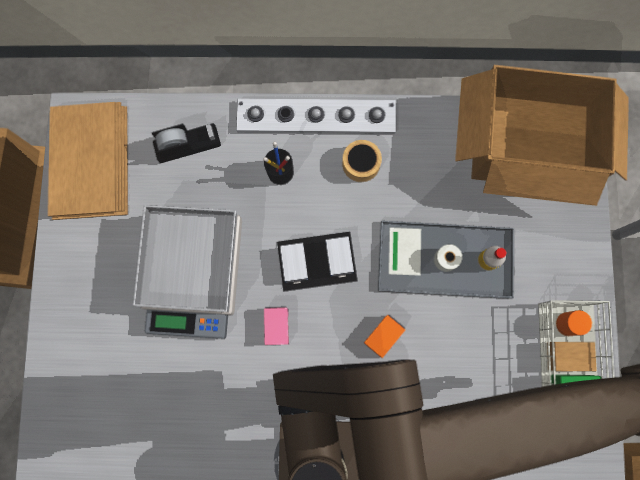

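View pics/sc1.png

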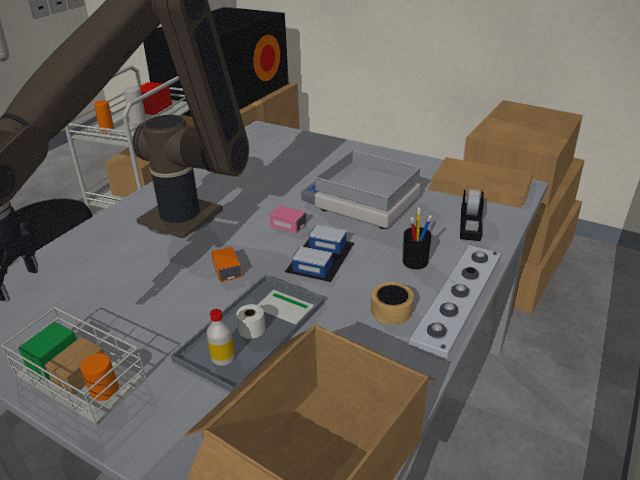

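Top view: black mat at about (317,261) with the two metal-lidded tins at (293,262) and (341,254). The pink (276,326) and orange (384,335) boxes are the decoys. The pan is at (188,258), and the tray's free place, with the slip, is at (405,252). I'll enlarge the mat to confirm.

Run:
```python
from h import *
a=cv2.imread('pics/top1.png');
cv2.imwrite('pics/c1.png',np.vstack([cv2.resize(a[220:300,262:372],None,fx=7,fy=7,interpolation=2)[:, :770]]))
for n,uv,z in [('tinL',(293,262),.045),('tinR',(341,254),.045),('pan',(188,258),.075),('slot',(405,252),.004),('tray c',(446,260),.01),('rollTop',(450,257),.054),('pen',(279,166),.1),('tape',(362,160),.048)]:
    print(n,pt('top',uv,z).round(3))
```

```text
tinL [0.481 0.069 0.045]
tinR [ 0.503 -0.049  0.045]
pan [0.483 0.325 0.075]
slot [ 0.516 -0.214  0.004]
tray c [ 0.496 -0.317  0.01 ]
rollTop [ 0.497 -0.319  0.054]
pen [0.712 0.106 0.1  ]
tape [ 0.746 -0.101  0.048]
```

View pics/c1.png

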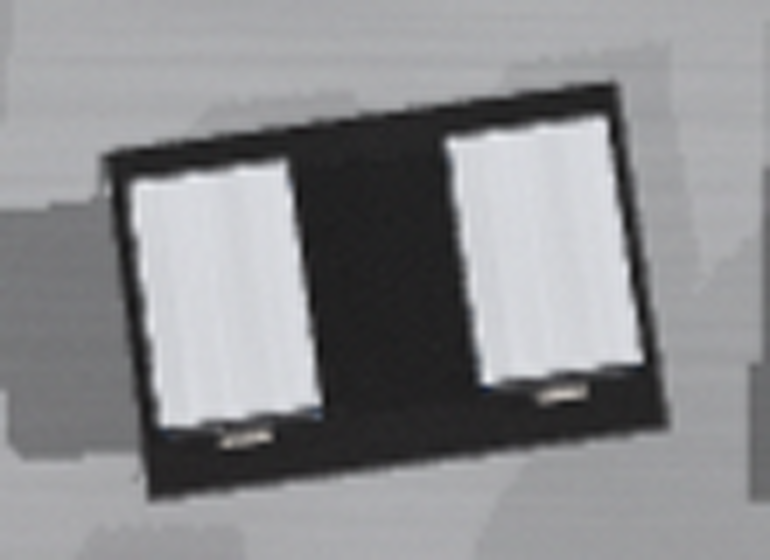

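The crop confirms two bare-lid, blue tins on the black mat, with pins and mouths towards the robot. Next I'll get exact poses.

Run:
```python
from h import *
for n,cs,z in [('L',[(130,180),(288,160),(322,410),(160,430)],.045),('R',[(447,137),(605,117),(643,362),(483,387)],.045),('mat',[(107,155),(615,85),(667,427),(150,497)],.003)]:
    P=np.array([pt('top',(u/7+262-.4,v/7+220-.4),z) for u,v in cs])[:,:2]
    f=(P[0]+P[1]-P[2]-P[3])/2; s=(P[0]+P[3]-P[1]-P[2])/2
    print(n,P.mean(0).round(4),'len',np.linalg.norm(f).round(4),np.linalg.norm(s).round(4),'yaw',np.degrees(np.arctan2(f[1],f[0])).round(1),np.degrees(np.arctan2(-s[0],s[1])).round(1))
T=get_state();R=Rn.from_quat(T['tcp_rot']).as_matrix();print(R.round(3))
```

```text
L [0.4821 0.0677] len 0.0904 0.0572 yaw 8.4 7.9
R [ 0.4993 -0.0455] len 0.0898 0.0571 yaw 8.9 8.8
mat [0.4905 0.0116] len 0.1272 0.1886 yaw 8.6 8.6
[[ 0.952  0.305 -0.   ]
 [ 0.305 -0.952  0.002]
 [ 0.    -0.002 -1.   ]]
```

```bash
python3 -m jog '{"travel":[[18,37,0],[18,37,0],[18,37,0],[18,37,0],[18,37,0]],"dr":[[0,0,-2],[0,0,-2],[0,0,-2],[0,0,-2],[0,0,-1]],"jaw":[0,0,0,0,0]}' 60
python3 -m jog '{"travel":[[18,37,0],[18,37,0],[18,37,0],[18,37,0],[18,37,0]],"dr":[[0,0,0],[0,0,0],[0,0,0],[0,0,0],[0,0,0]],"jaw":[0,0,0,0,0]}'
python3 -m jog '{"travel":[[18,37,0],[18,37,0],[18,37,0],[18,37,0],[18,37,0]],"dr":[[0,0,0],[0,0,0],[0,0,0],[0,0,0],[0,0,0]],"jaw":[0,0,0,0,0]}'
python3 -m jog '{"travel":[[23,42,0]],"dr":[[0,0,0]],"jaw":[0]}' ; python3 -m jog '{"travel":[[23,41,0],[0,0,-20],[0,0,0]],"dr":[[0,0,0],[0,0,0],[0,0,0]],"jaw":[0,0,0]}'
python3 - <<'E'
from h import *
s=get_state();snap('wrist','w1');print(s)
for X in ([.4991,-.0453,.045],):
    c=camera_info('wrist');print(c)
E
```

```text
time: 0.52
eef_pos: [0.2961, -0.4558, 0.2305]
tcp_rot: [0.997, 0.075, -0.0, -0.001]
contact_force: [0.6, -0.1, 0.5]
opening: 0.999
time: 0.93
eef_pos: [0.386, -0.2707, 0.2309]
tcp_rot: [0.997, 0.076, -0.0, -0.0]
contact_force: [0.4, 0.0, 0.5]
opening: 1.0
time: 1.35
eef_pos: [0.476, -0.0857, 0.2311]
tcp_rot: [0.997, 0.076, -0.0, 0.0]
contact_force: [0.6, -1.0, -0.3]
opening: 1.001
time: 1.6
eef_pos: [0.4947, -0.0487, 0.2079]
tcp_rot: [0.997, 0.079, -0.003, -0.001]
contact_force: [-0.7, -0.1, -1.0]
opening: 1.0
{'time': 1.6, 'qpos': array([-3.02427539e-01, -8.74747650e-02,  2.02487284e+00, -1.52970901e-04,
        1.21054763e+00,  1.11089341e+00]), 'dq': array([-0.0602715 , -0.01902015,  0.00212851, -0.01050778,  0.05344703,
       -0.00874349]), 'joint_efforts': array([  1.04697961, -27.37769008, -32.20748305,   0.09468579,
        -0.31611979,   0.04121887]), 'eef_pos': array([ 0.49473717, -0.04869751,  0.20787028]), 'tcp_rot': array([ 0.99689462,  0.07868306, -0.00297514, -0.00111531]), 'contact_force': array([-0.704439  , -0.12885169, -1.00168834]), 'wrist_torque': array([-0.02923537, -0.02705463, -0.07602248]), 'opening': 1.0000247455330755}
{'K': array([[396.11581965,   0.        , 317.99314775],
       [  0.        , 396.11581965, 226.78829823],
       [  0.        ,   0.        ,   1.        ]]), 'k1': -0.07088359383564717, 'mount': array([[ 3.98925486e-04, -9.57893145e-01, -2.87124647e-01,
         7.24333773e-02],
       [ 9.99999911e-01,  3.42040228e-04,  2.48280531e-04,
         1.19984271e-03],
       [-1.39618039e-04, -2.87124721e-01,  9.57893196e-01,
        -1.42692069e-01],
       [ 0.00000000e+00,  0.00000000e+00,  0.00000000e+00,
         1.00000000e+00]])}out of range: a shift must lie within [-41.7, 41.7]
```

View pics/w1.png

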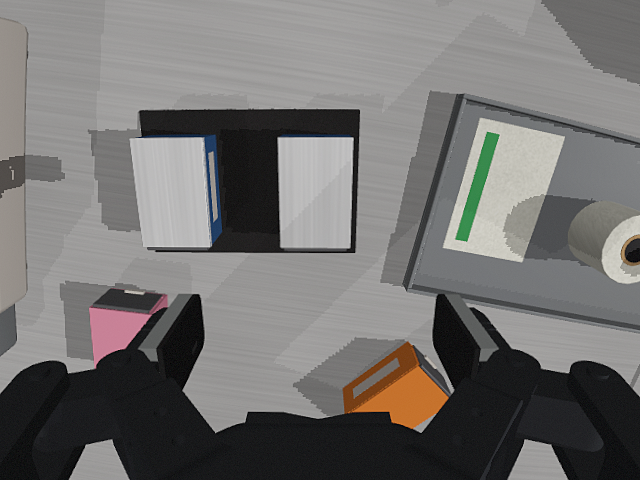

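Wrist view: right tin lid at (278–353, 136–249), left tin lid at (131–212, 136–249), slip at (443–565, 119–262) and the tray's near edge from (461,94) to (408,290).

Run:
```python
from h import *
s=dict(eef_pos=[0.49473717,-0.04869751,0.20787028],tcp_rot=[0.99689462,0.07868306,-0.00297514,-0.00111531])
for n,cs,z in [('R',[(278,136),(353,136),(351,249),(279,249)],.045),('L',[(131,138),(206,135),(212,248),(145,249)],.045),('slip',[(481,119),(565,137),(524,262),(443,247)],.004)]:
    P=np.array([pt('wrist',c,z,s) for c in cs])[:,:2]
    f=(P[0]+P[1]-P[2]-P[3])/2; q=(P[0]+P[3]-P[1]-P[2])/2
    print(n,P.mean(0).round(4),np.linalg.norm(f).round(4),np.linalg.norm(q).round(4),'yaw',np.degrees(np.arctan2(f[1],f[0])).round(1))
a=pt('wrist',(461,94),.018,s);b=pt('wrist',(408,290),.018,s);d=a-b
print('tray +y edge',a,b,np.linalg.norm(d),np.degrees(np.arctan2(d[1],d[0])))
# top cam: tray outer corners
T=np.array([pt('top',c,.018) for c in [(381,221),(513,228),(511,297),(378,289)]]);print(T.round(3),T.mean(0).round(3))
for n,uv,z in [('roll',(450,257),.05),('cap',(500,254),.13)]: print(n,pt('top',uv,z).round(3))
```

```text
R [ 0.5007 -0.0464] 0.0908 0.0579 yaw 8.7
L [0.4832 0.0651] 0.091 0.0578 yaw 8.3
slip [ 0.5198 -0.2154] 0.1191 0.0806 yaw -1.3
tray +y edge [ 0.59583235 -0.15032653  0.018     ] [ 0.41950343 -0.14591151  0.018     ] 0.17638418497963754 -1.4343051367234003
[[ 0.594 -0.152  0.018]
 [ 0.579 -0.489  0.018]
 [ 0.403 -0.477  0.018]
 [ 0.419 -0.144  0.018]] [ 0.499 -0.315  0.018]
roll [ 0.498 -0.319  0.05 ]
cap [ 0.494 -0.421  0.13 ]
```

```bash
python3 -m jog '{"travel":[[1,0,-40],[0,0,-40],[0,0,-40],[0,0,-40],[0,0,0]],"dr":[[0,0,0],[0,0,0],[0,0,0],[0,0,0],[0,0,0]],"jaw":[0,0,0,0,0]}' 60
python3 -m jog '{"travel":[[0,0,-25],[0,0,-14],[0,0,0],[0,0,0],[0,0,0]],"dr":[[0,0,0],[0,0,0],[0,0,0],[0,0,0],[0,0,0]],"jaw":[0,0,0,60,120]}'
python3 -m jog '{"travel":[[0,0,0],[0,0,0],[0,0,0],[0,0,0],[0,0,0]],"dr":[[0,0,0],[0,0,0],[0,0,0],[0,0,0],[0,0,0]],"jaw":[160,200,200,200,200]}'
```

```text
time: 2.07
eef_pos: [0.4901, -0.051, 0.0434]
tcp_rot: [0.997, 0.075, -0.008, -0.003]
contact_force: [-1.7, 0.4, -1.7]
opening: 1.001
time: 2.48
eef_pos: [0.4987, -0.0521, 0.0149]
tcp_rot: [0.997, 0.076, 0.002, 0.0]
contact_force: [-0.0, 2.8, 1.5]
opening: 0.748
time: 2.9
eef_pos: [0.4993, -0.0522, 0.0152]
tcp_rot: [0.997, 0.076, 0.002, 0.001]
contact_force: [-1.3, -0.1, 6.9]
opening: 0.658
```

```bash
python3 -m jog '{"travel":[[0,0,10],[0,0,20],[0,0,25],[0,0,25],[0,0,20]],"dr":[[0,0,0],[0,0,0],[0,0,0],[0,0,0],[0,0,0]],"jaw":[200,200,200,200,200]}' 70
python3 -m jog '{"travel":[[0,0,0],[0,0,0],[0,0,0],[0,0,0],[0,0,0]],"dr":[[0,0,0],[0,0,0],[0,0,0],[0,0,0],[0,0,0]],"jaw":[200,200,200,200,200]}'
python3 -c "from h import *;s=get_state();print(s['contact_force'],s['wrist_torque'],s['joint_efforts'])"
python3 -m jog '{"travel":[[0,0,0],[0,0,0],[0,0,0],[0,0,0],[0,0,0]],"dr":[[-0.45,3,0],[-0.45,3,0],[-0.45,3,0],[-0.45,3,0],[0,0,0]],"jaw":[200,200,200,200,200]}'
python3 -m jog '{"travel":[[0,0,0],[0,0,0],[0,0,0],[0,0,0],[0,0,0]],"dr":[[0,0,0],[0,0,0],[0,0,0],[0,0,0],[0,0,0]],"jaw":[200,200,200,200,200]}'
python3 -c "from h import *;s=get_state();print(s['contact_force'],s['wrist_torque'],s['eef_pos'])"
python3 -m jog '{"travel":[[0,0,0],[0,0,0],[0,0,0],[0,0,0],[0,0,0]],"dr":[[0,0,0],[0,0,0],[0,0,0],[0,0,0],[0,0,0]],"jaw":[200,200,200,200,200]}'
python3 -c "from h import *;s=get_state();print(s['contact_force'],s['wrist_torque'],s['eef_pos'])"
```

```text
time: 3.32
eef_pos: [0.4973, -0.0517, 0.1147]
tcp_rot: [0.997, 0.076, 0.001, 0.001]
contact_force: [0.6, -0.7, -2.5]
opening: 0.656
time: 3.73
eef_pos: [0.4958, -0.0511, 0.1104]
tcp_rot: [0.997, 0.076, -0.002, -0.001]
contact_force: [0.4, -0.2, -2.7]
opening: 0.653
[ 0.35256096 -0.2474241  -2.74054239] [ 0.01386902  0.01031698 -0.02138111] [ 1.04643163e-02 -2.85940111e+01 -2.69571108e+01 -6.30237395e-03
  1.68014830e-02 -2.58907460e-05]
time: 4.15
eef_pos: [0.4976, -0.0513, 0.1109]
tcp_rot: [0.991, 0.076, -0.107, 0.007]
contact_force: [-0.5, -1.2, -3.0]
opening: 0.659
time: 4.57
eef_pos: [0.4969, -0.0515, 0.1124]
tcp_rot: [0.992, 0.076, -0.105, 0.008]
contact_force: [-1.3, -0.1, -1.7]
opening: 0.651
[-1.33788783 -0.08920943 -1.65321291] [ 0.00099202 -0.09049215  0.020157  ] [ 0.49689981 -0.05153594  0.11240789]
time: 4.98
eef_pos: [0.4972, -0.0515, 0.1123]
tcp_rot: [0.992, 0.076, -0.105, 0.008]
contact_force: [-0.2, -0.1, -1.8]
opening: 0.655
[-0.22533985 -0.10316303 -1.80851453] [ 0.01134674 -0.14071559  0.00318789] [ 0.49720213 -0.05150302  0.11234774]
```

Measured weight is about 2–2.7 N, where a full tin would read about 5 N, and the wrist moment shifted as the tin tilted. So this tin (the right one) is the part-used one. Next I'll check the arm geometry for the pour.

Run:
```python
from h import *
s=get_state();q=s['qpos'];print(q.round(3))
L1,L2,d=.450,.5636,.1007
p=s['eef_pos'];r=np.hypot(p[0],p[1]);rho=np.sqrt(r*r-d*d);phi=np.pi-(q[1]+q[2]+q[4])
wr=L1*np.sin(q[1])+L2*np.sin(q[1]+q[2]);print('phi',np.degrees(phi),'rho',rho,'wr',wr)
R=Rn.from_quat(s['tcp_rot']).as_matrix();print(R.round(3))
dirr=np.array([np.cos(q[0]),np.sin(q[0])]);print('tool radial comp',R[:2,2]@dirr, 'Lt est',(rho-wr)/(R[:2,2]@dirr))
for Lt in(.2,.25,.3,.35):
  for rho_t in (.55,.6,.65):
    ph=np.radians(60);x=rho_t-Lt*np.sin(ph);z=.15-(-.038+Lt)+Lt*np.cos(ph) # rel shoulder
    D=np.hypot(x,z);c=(D*D-L1*L1-L2*L2)/(2*L1*L2)
    if abs(c)>1: print(Lt,rho_t,'no');continue
    q3=np.arccos(c);q2=np.arctan2(x,z)-np.arctan2(L2*np.sin(q3),L1+L2*np.cos(q3))
    print(Lt,rho_t,np.round([q2,q3,np.pi-ph-q2-q3],2))
```

```text
[-0.264  0.153  1.979 -0.09   1.206  1.195]
phi -11.216012706300406 rho 0.48961416364778076 wr 0.5459148651795689
[[ 0.966  0.152 -0.208]
 [ 0.149 -0.988 -0.031]
 [-0.21  -0.001 -0.978]]
tool radial comp -0.19248197905423528 Lt est 0.29249855912965433
0.2 0.55 [-0.13  2.39 -0.17]
0.2 0.6 [-0.01  2.28 -0.17]
0.2 0.65 [ 0.1   2.17 -0.17]
0.25 0.55 [-0.19  2.5  -0.21]
0.25 0.6 [-0.06  2.39 -0.23]
0.25 0.65 [ 0.05  2.27 -0.23]
0.3 0.55 [-0.24  2.6  -0.26]
0.3 0.6 [-0.1   2.49 -0.29]
0.3 0.65 [ 0.01  2.38 -0.3 ]
0.35 0.55 [-0.3   2.7  -0.31]
0.35 0.6 [-0.14  2.59 -0.35]
0.35 0.65 [-0.02  2.48 -0.36]
```

Tilting outward would exceed joint 5's range, so I'll turn the tin about 195° on the way. The mouth then faces outward and the pour tilts the tool inward. I'll keep the mouth about 12° up and move smoothly.

```bash
python3 -m jog '{"travel":[[0,0,12],[0,0,20],[0,0,22],[0,3,22],[0,7,14]],"dr":[[0,0,3],[0,0,5],[0,0,7],[0,0,7],[0,0,7]],"jaw":[200,200,200,200,200]}'
python3 -m jog '{"travel":[[0,11,0],[0,15,0],[-1,16,0],[-1,16,0],[-1,16,0]],"dr":[[0,0,7],[0,0,7],[0,0,7],[0,0,7],[0,0,7]],"jaw":[200,200,200,200,200]}'
python3 -m jog '{"travel":[[-1,16,0],[-1,16,0],[-1,16,0],[-1,16,0],[-1,16,0]],"dr":[[0,0,7],[0,0,7],[0,0,7],[0,0,7],[0,0,7]],"jaw":[200,200,200,200,200]}'
python3 -m jog '{"travel":[[-1,16,0],[-1,16,0],[-1,16,0],[-1,16,0],[-1,16,0]],"dr":[[0,0,7],[0,0,7],[0,0,7],[0,0,7],[0,0,7]],"jaw":[200,200,200,200,200]}'
python3 -m jog '{"travel":[[-1,16,0],[-1,16,0],[-1,16,0],[-1,16,0],[-1,15,0]],"dr":[[0,0,7],[0,0,7],[0,0,7],[0,0,7],[0,0,7]],"jaw":[200,200,200,200,200]}'
python3 -m jog '{"travel":[[-1,11,0],[-1,7,0],[-1,3,0],[0,0,0]],"dr":[[0,0,7],[0,0,5],[0,0,2],[0,0,0]],"jaw":[200,200,200,200]}'
python3 - <<'E'
from h import *
s=get_state();print(s['qpos'].round(3));R=Rn.from_quat(s['tcp_rot']).as_matrix();print(R.round(3))
P=np.array([pt('top',c,.114) for c in [(145,207),(238,213),(229,313),(135,305)]]);print(P.round(3),P.mean(0))
E
```

```text
time: 5.4
eef_pos: [0.4982, -0.0421, 0.2048]
tcp_rot: [0.94, 0.324, -0.099, 0.035]
contact_force: [0.8, 0.0, -2.0]
opening: 0.653
time: 5.82
eef_pos: [0.494, 0.0333, 0.2023]
tcp_rot: [0.799, 0.592, -0.085, 0.062]
contact_force: [-0.4, -0.4, -3.0]
opening: 0.655
time: 6.23
eef_pos: [0.4888, 0.1134, 0.2022]
tcp_rot: [0.584, 0.805, -0.063, 0.085]
contact_force: [0.1, 0.0, -2.8]
opening: 0.657
time: 6.65
eef_pos: [0.4836, 0.1934, 0.2021]
tcp_rot: [0.315, 0.943, -0.034, 0.1]
contact_force: [0.7, -0.2, -3.0]
opening: 0.653
time: 7.07
eef_pos: [0.4786, 0.2723, 0.2021]
tcp_rot: [0.016, 0.994, -0.002, 0.105]
contact_force: [-0.5, 0.3, -2.9]
opening: 0.652
time: 7.4
eef_pos: [0.4757, 0.2928, 0.202]
tcp_rot: [-0.102, 0.989, 0.01, 0.105]
contact_force: [-0.1, -0.5, -2.9]
opening: 0.656
[ 0.388 -0.049  2.01  -0.047  0.974 -1.367]
[[-0.957 -0.205  0.205]
 [-0.2    0.979  0.042]
 [-0.209 -0.001 -0.978]]
[[0.601 0.428 0.114]
 [0.589 0.201 0.114]
 [0.349 0.213 0.114]
 [0.364 0.437 0.114]] [0.47565491 0.31964216 0.114     ]
```

```bash
python3 -m jog '{"travel":[[-4,5,-6],[-5,6,-10],[-4,5,-12],[-2,2,-10],[0,0,-5]],"dr":[[0,0,0],[0,0,0],[0,0,0],[0,0,0],[0,0,0]],"jaw":[200,200,200,200,200]}' 80
python3 -m jog '{"travel":[[0,0,0],[0,0,0],[0,0,0],[0,0,0],[0,0,0]],"dr":[[-0.8,3.9,0],[-1,4.9,0],[-1,4.9,0],[-1,4.9,0],[-1,4.9,0]],"jaw":[200,200,200,200,200]}'
python3 -m jog '{"travel":[[0,0,0],[0,0,0],[0,0,0],[0,0,0],[0,0,0]],"dr":[[-1,4.9,0],[-1,4.9,0],[-1,4.9,0],[-1,4.9,0],[-1,4.9,0]],"jaw":[200,200,200,200,200]}'
python3 -m jog '{"travel":[[0,0,0],[0,0,0],[0,0,0],[0,0,0],[0,0,0]],"dr":[[-1,4.9,0],[-1,4.9,0],[-1,4.9,0],[-1,4.9,0],[-1,4.9,0]],"jaw":[200,200,200,200,200]}'
python3 -m jog '{"travel":[[0,0,0],[0,0,0],[0,0,0],[0,0,0],[0,0,0]],"dr":[[0,0,0],[0,0,0],[0,0,0],[0,0,0],[0,0,0]],"jaw":[200,200,200,200,200]}'
python3 - <<'E'
from h import *
s=get_state();print(s['qpos'].round(3),s['contact_force']);R=Rn.from_quat(s['tcp_rot']).as_matrix();print(R.round(3))
a=snap('scene','x');b=snap('top','y')
A=cv2.resize(a[100:290,240:490],(790,600));cv2.imwrite('pics/pour.png',A[:,:,::-1])
E
```

```text
time: 7.82
eef_pos: [0.4589, 0.3104, 0.156]
tcp_rot: [-0.102, 0.989, 0.01, 0.103]
contact_force: [-0.0, 0.0, -2.9]
opening: 0.647
time: 8.23
eef_pos: [0.4616, 0.3106, 0.1591]
tcp_rot: [-0.102, 0.989, -0.01, -0.104]
contact_force: [0.3, -0.2, -2.2]
opening: 0.654
time: 8.65
eef_pos: [0.4621, 0.3106, 0.1591]
tcp_rot: [-0.097, 0.943, -0.031, -0.315]
contact_force: [-0.5, -0.4, -1.4]
opening: 0.652
time: 9.07
eef_pos: [0.4621, 0.3106, 0.1586]
tcp_rot: [-0.088, 0.853, -0.051, -0.512]
contact_force: [0.3, 0.1, -1.3]
opening: 0.658
time: 9.48
eef_pos: [0.4614, 0.3107, 0.1605]
tcp_rot: [-0.088, 0.854, -0.051, -0.51]
contact_force: [-0.4, 0.1, -0.5]
opening: 0.656
[ 0.35   0.669  1.436  0.152  2.103 -1.426] [-0.36958225  0.09567539 -0.54586881]
[[-0.464 -0.202 -0.862]
 [-0.099  0.979 -0.176]
 [ 0.88   0.004 -0.475]]
```

View pics/pour.png

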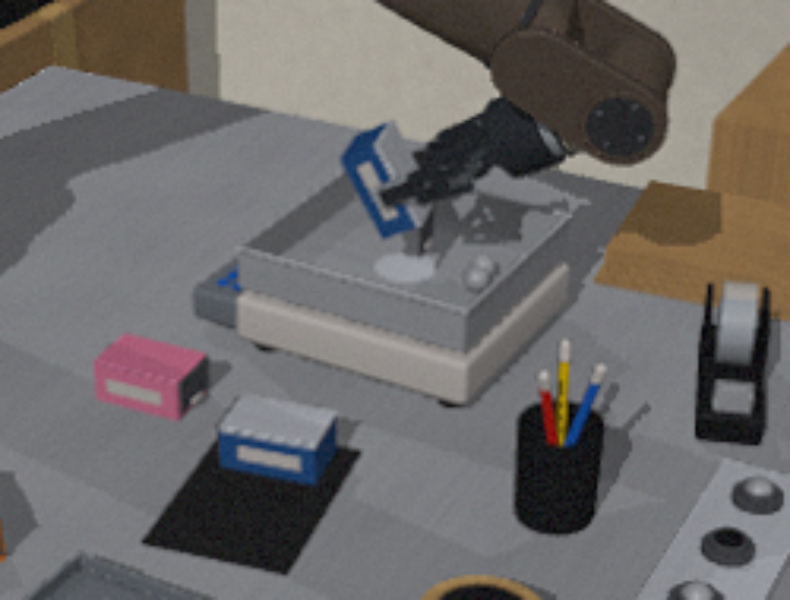

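Both balls are in the pan, at about (480,270) in the crop, and the left tin still stands on the mat. I'll level the tin, lift it and carry it to the tray.

```bash
python3 -m jog '{"travel":[[0,0,10],[0,0,14],[0,0,14],[0,0,14],[0,0,10]],"dr":[[1.44,-6.85,0],[1.44,-6.85,0],[1.44,-6.85,0],[1.44,-6.85,0],[1.44,-6.85,0]],"jaw":[200,200,200,200,200]}'
python3 -m jog '{"travel":[[0,0,0],[0,0,0],[0,0,0],[0,-8,0],[2,-18,0]],"dr":[[1.44,-6.85,0],[1.44,-6.85,0],[1.44,-6.85,0],[1.15,-5.48,0],[0,0,-2]],"jaw":[200,200,200,200,200]}'
python3 -m jog '{"travel":[[3,-28,0],[3,-35,0],[3,-35,0],[3,-35,0],[3,-35,0]],"dr":[[0,0,-2],[0,0,-2],[0,0,-2],[0,0,-2],[0,0,-2]],"jaw":[200,200,200,200,200]}'
python3 -m jog '{"travel":[[3,-35,0],[3,-35,0],[3,-35,0],[3,-35,0],[3,-35,0]],"dr":[[0,0,-2],[0,0,0],[0,0,0],[0,0,0],[0,0,0]],"jaw":[200,200,200,200,200]}'
python3 -m jog '{"travel":[[4,-35,0],[4,-35,0],[4,-35,0],[3,-18,0],[0,0,0]],"dr":[[0,0,0],[0,0,0],[0,0,0],[0,0,0],[0,0,0]],"jaw":[200,200,200,200,200]}'
python3 -m jog '{"travel":[[0,0,0],[0,0,0]],"dr":[[0,0,0],[0,0,0]],"jaw":[200,200]}'
python3 - <<'E'
from h import *
s=get_state();print(s['eef_pos']);R=Rn.from_quat(s['tcp_rot']).as_matrix();print(R.round(3))
snap('wrist','w2')
E
```

```text
time: 10.0
eef_pos: [0.4621, 0.3108, 0.2241]
tcp_rot: [-0.101, 0.969, -0.021, -0.227]
contact_force: [-0.6, 0.6, -0.6]
opening: 0.658
time: 10.42
eef_pos: [0.4601, 0.2854, 0.2225]
tcp_rot: [-0.088, 0.996, 0.003, -0.001]
contact_force: [0.4, -0.5, -1.6]
opening: 0.651
time: 10.83
eef_pos: [0.4774, 0.1152, 0.2219]
tcp_rot: [0.001, 1.0, 0.003, -0.002]
contact_force: [0.9, -0.2, -1.1]
opening: 0.651
time: 11.25
eef_pos: [0.4925, -0.0599, 0.222]
tcp_rot: [0.018, 1.0, 0.003, -0.002]
contact_force: [0.5, -0.3, -1.9]
opening: 0.654
time: 11.67
eef_pos: [0.508, -0.1849, 0.222]
tcp_rot: [0.02, 1.0, 0.002, -0.002]
contact_force: [-0.3, 0.1, -0.7]
opening: 0.651
time: 11.83
eef_pos: [0.5077, -0.1806, 0.2214]
tcp_rot: [0.018, 1.0, 0.003, -0.002]
contact_force: [-0.2, -0.1, -1.2]
opening: 0.653
[ 0.5077288  -0.18058193  0.22136615]
[[-0.999  0.036 -0.005]
 [ 0.036  0.999  0.006]
 [ 0.005  0.006 -1.   ]]
```

View pics/w2.png

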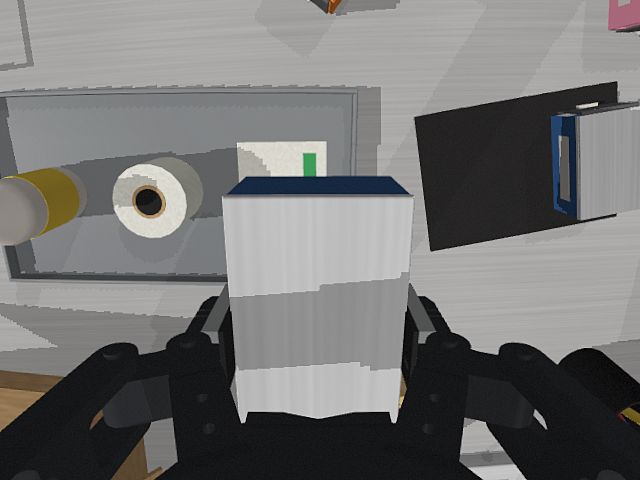

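Wrist view: tin level between the pads, label roll top centred at (150,201), tray end rim at x≈357, slip at (238–326, 142+). I'll measure the roll and rim, then lower.

Run:
```python
from h import *
s=get_state()
print('roll',pt('wrist',(150,201),.054,s),'l/r edge',pt('wrist',(114,205),.054,s),pt('wrist',(188,200),.054,s))
print('rim',pt('wrist',(357,88),.018,s),pt('wrist',(357,170),.018,s))
print('slip',pt('wrist',(237,143),.004,s),pt('wrist',(326,142),.004,s))
```

```text
roll [ 0.49962798 -0.31651047  0.054     ] l/r edge [ 0.50172771 -0.34723002  0.054     ] [ 0.50004747 -0.28514534  0.054     ]
rim [ 0.41752949 -0.14470496  0.018     ] [ 0.48630204 -0.14541958  0.018     ]
slip [ 0.46011073 -0.25136737  0.004     ] [ 0.46225581 -0.17156457  0.004     ]
```

```bash
python3 -m jog '{"travel":[[-2,-15,0],[-2,-15,-20],[-1,-3,-40],[0,0,-40],[0,0,-35]],"dr":[[0,0,0],[0,0,0],[0,0,0],[0,0,0],[0,0,0]],"jaw":[200,200,200,200,200]}'
python3 -m jog '{"travel":[[0,0,-25],[0,0,-15],[0,0,-10],[0,0,0],[0,0,0]],"dr":[[0,0,0],[0,0,0],[0,0,0],[0,0,0],[0,0,0]],"jaw":[200,200,200,200,200]}'
python3 -m jog '{"travel":[[0,0,0],[0,0,0]],"dr":[[0,0,0],[0,0,0]],"jaw":[200,200]}'
```

```text
time: 12.3
eef_pos: [0.5029, -0.213, 0.0849]
tcp_rot: [0.017, 1.0, 0.003, -0.002]
contact_force: [0.3, -0.2, -2.0]
opening: 0.651
time: 12.72
eef_pos: [0.5036, -0.2139, 0.0368]
tcp_rot: [0.017, 1.0, 0.003, -0.002]
contact_force: [-0.6, -0.1, -1.2]
opening: 0.65
time: 12.88
eef_pos: [0.5045, -0.2151, 0.0383]
tcp_rot: [0.018, 1.0, 0.002, -0.001]
contact_force: [0.6, 0.0, -0.7]
opening: 0.65
```

```bash
python3 -m jog '{"travel":[[0,0,-10],[0,0,-6],[0,0,-2],[0,0,0],[0,0,0]],"dr":[[0,0,0],[0,0,0],[0,0,0],[0,0,0],[0,0,0]],"jaw":[200,200,200,200,200]}'
python3 -m jog '{"travel":[[0,0,-2],[0,0,0],[0,0,0]],"dr":[[0,0,0],[0,0,0],[0,0,0]],"jaw":[200,200,200]}'
python3 -m jog '{"travel":[[0,0,-1],[0,0,0],[0,0,0]],"dr":[[0,0,0],[0,0,0],[0,0,0]],"jaw":[200,200,200]}'
```

```text
time: 13.3
eef_pos: [0.5029, -0.2144, 0.0179]
tcp_rot: [0.018, 1.0, 0.003, -0.003]
contact_force: [0.3, -0.8, -1.7]
opening: 0.648
time: 13.55
eef_pos: [0.5034, -0.2147, 0.0165]
tcp_rot: [0.018, 1.0, 0.002, -0.002]
contact_force: [0.1, -1.2, -0.2]
opening: 0.651
time: 13.8
eef_pos: [0.5034, -0.2147, 0.0165]
tcp_rot: [0.018, 1.0, 0.002, -0.002]
contact_force: [-2.2, 1.2, 4.7]
opening: 0.654
```

Contact. Release with a small opening, then straight up and away.

```bash
python3 -m jog '{"travel":[[0,0,0],[0,0,0],[0,0,0],[0,0,0],[0,0,0]],"dr":[[0,0,0],[0,0,0],[0,0,0],[0,0,0],[0,0,0]],"jaw":[80,60,50,50,50]}'
python3 -m jog '{"travel":[[0,0,8],[0,0,20],[0,0,30],[0,0,40],[0,0,40]],"dr":[[0,0,0],[0,0,0],[0,0,0],[0,0,0],[0,0,0]],"jaw":[50,50,50,50,50]}'
python3 -m jog '{"travel":[[-5,10,40],[-5,35,20],[-5,35,0],[0,35,0],[0,0,0]],"dr":[[0,0,0],[0,0,0],[0,0,0],[0,0,0],[0,0,0]],"jaw":[50,50,50,50,50]}'
python3 - <<'E'
from h import *
t=snap('top','t2');b=snap('scene','s2')
A=cv2.resize(t[195:345,120:530],(800,293));B=cv2.resize(b[140:370,170:450],(365,300))
C=np.zeros((593,800,3),np.uint8);C[:293]=A;C[293:,:365]=B
C[293:,380:780]=cv2.resize(b[265:370,200:340],(400,300))
cv2.imwrite('pics/fin.png',C[:,:,::-1])
E
```

```text
time: 14.22
eef_pos: [0.5032, -0.2145, 0.0152]
tcp_rot: [0.018, 1.0, 0.003, -0.002]
contact_force: [0.0, 0.2, 0.0]
opening: 0.804
time: 14.63
eef_pos: [0.5023, -0.2139, 0.1543]
tcp_rot: [0.018, 1.0, 0.003, -0.003]
contact_force: [0.4, -0.2, 0.8]
opening: 0.806
time: 15.05
eef_pos: [0.4877, -0.095, 0.2145]
tcp_rot: [0.016, 1.0, 0.003, -0.001]
contact_force: [0.2, -0.3, -0.7]
opening: 0.807
```

View pics/fin.png

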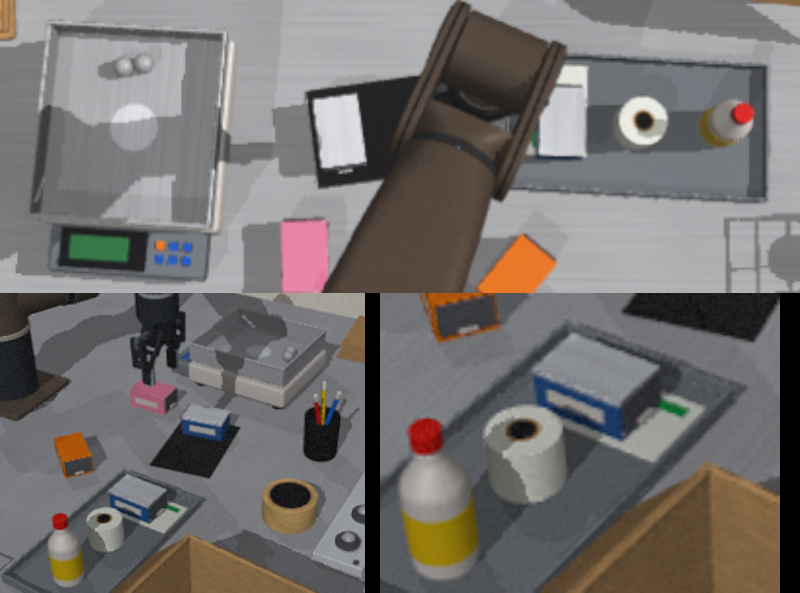

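The two balls are in the pan at (123,66) and (143,62). The emptied tin stands flat on the slip, clear of the roll, and the full tin is on the mat. The robot is free of everything, so I'm handing in.

```bash
python3 -c "from plant import *;print(sign_off())"
```

```text
the job is handed in; nothing more can be done
None
```

The job is done and handed in at about 15 s of the 69 s allowed; `sign_off()` gives no verdict.

- **Which tin:** I lifted the tin on the tray side of the mat, tilted it mouth up and held it. It read about 2–3 N (a full one would be about 5 N) and the wrist moment shifted, so it was the part-used one.
- **Pouring and placing:** I tipped it about 61° over the scale pan, then stood the emptied tin upright in the free place in the tray. I opened the fingers only part way so they stayed clear of the tray wall and the label roll.
- **Last checks:** The final pictures show two balls in the pan, and the emptied tin level on the slip with a clear gap to the roll. The full tin stands untouched on the mat. The label roll, glue bottle and pen pot look undisturbed, and so does the tape roll. The gripper was holding and touching nothing.
- **What did not go as planned:**
  - One move was refused (42 mm, over the limit) and the next was clipped, so the jaws pushed the tin about 5 mm sideways as they closed.
  - Single force readings scattered by up to about 1 N, still well short of a full tin's weight.

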